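# Set the desiccator purge regulator and lock it

### The job

Set the dry-gas regulator on the sloping console: turn its knob until the pointer stands on the index rider at the edge of the dial, and only then slide the lock hood along its rails, fully home over the knob. Do not shift the index rider, leave the knob on the mark, let go of everything, and leave the other things on the shelf where they are.

Things in the scene. Friction and masses are not known exactly. Their poses are not given: they have to be found in the camera images.
- panel: Face of a fixed grey steel console, 150 mm up the slope x 210 across, sloping 30 degrees, facing to the right of and away from the robot. Origin: where the knob's axis meets the face, 85 mm above the shelf. x up the slope, y across it (the way the lock opens), z out of the face. Face spans x -75..75, y -55..155 mm. Rails 6 mm high, 7 wide at x = +-49 mm..
- knob (a joint): Turn of the black knob, rad: 0 when the pointer points up the slope (panel +x), growing clockwise as seen looking at the face; stops at -1.6 and 1.6. It stays where it is left (friction 0.06 N m).
- knob_grip (a point): Where to grip the knob: on its axis, 31 mm above the face. The knob is a round skirt (44 mm across, top 10 mm above the face) with an upright grip bar 44 mm long, 12 thick, from 10 to 36 mm above the face. Turns with the knob: x along the bar towards the pointer, y across the bar, z out of the face.
- pointer_tip (a point): Tip of the knob's pointer, a short black nose on the skirt at one end of the bar (the light line on the bar's top also runs to that end): 30 mm from the axis, 5 mm above the face. Turns with the knob.
- index_tip (a point): Inner tip of the index rider, a small pointed dark steel tab (16 mm wide, 5 high) at the dial's edge: 30 mm from the knob's axis, 5 mm above the face. The pointer's tip must come to this point. At the start it lies 0.45 to 1.5 rad clockwise of the pointer. It is stiff (0.8 N m) and must stay put.
- lock (a joint): Slide of the aluminium lock hood, m: 0 = open, its centre 100 mm to panel +y of the knob's axis; grows towards panel -y; 0.100 = fully home at its stop, centred over the knob. Friction 2.5 N; stays where left. The hood is 90 mm (up the slope) x 60, roof 43 mm above the face, open towards the knob; it clears the knob at any setting, does not hold it, and over it keeps fingers off.
- lock_fin (a point): Grip fin on the middle of the hood's roof: 42 mm long up the slope, 8 mm thick across it, from 43 to 69 mm above the face. The point lies on the fin 65 mm above the face, 4 mm under its top. Axes as the panel's; moves with the hood.
- canister: Bystander: screw-top galvanised canister, 76 mm across, 100 mm high. Origin under its centre.
- crucible: Bystander: cobalt blue porcelain crucible, 52 mm across, 40 mm high. Origin under its centre.
- desiccator_lid: Bystander: domed glass desiccator lid with a knob, 150 mm across, 70 mm high. Origin under its centre.
- calliper: Bystander: steel calliper lying flat, 200 mm long, 8 mm thick. Origin under the middle of its beam.

How it is judged:
By the outcome, as a careful person would: the job done as asked, in the order asked, and still so for the second after the job is handed in, with the robot touching nothing.
It also fails if it takes over 42 s, if anything falls off the work surface, if the arm or the gripper's body presses on something with over 40 N, if the wrist force passes 120 N, or if a joint passes its speed limit or range.

### The arm

A 7-joint arm with a two-finger parallel gripper is mounted at the origin on the work surface. World frame = base frame: x ahead of the robot, y to its left, z up, the work surface at z = 0. Lengths are in mm, angles in rad, forces in N, time in s.
With the tool pointing down it reaches from about 425 to 1025 mm from the base axis. Payload 3.6 kg.
Tool frame: the origin (TCP) lies at the very end of the fingers, on their centre line; the grasp point (between the pads) lies 19 mm behind it; z points along the fingers, y is the line along which they close (so a half turn about z gives the same grasp; the last joint's range is limited). The gripper opens to 85 mm and grips with 20 to 120 N. Pads are 22 mm wide; open, the fingers measure 114 mm over their backs; the gripper's body (76 mm by 85 mm) begins 54 mm behind the grasp point. The pads swing forward as they close: fully open they stand 13 mm farther back than shut.
Start: joints at [1.044, 0.591, 0.048, 1.609, -0.033, 0.943, -0.034], TCP at [304.077, -658.154, 231.302] pointing down, gripper open.
Joint ranges: [-2.69, 2.69], [-0.47, 2.24], [-1.27, 1.36], [0.19, 2.51], [-1.53, 4.68], [0.08, 2.07], [-3.09, 3.09]. Speed limits (rad/s): [2.57, 2.57, 3.14, 3.14, 3.14, 3.14, 3.14].

### API

Orientations are given as [roll, pitch, yaw] about the fixed x, y, z axes, in that order (R = Rz(yaw) Ry(pitch) Rx(roll)).
In Python, from bench import manip gives the robot as it stands. The module is installed in compiled form; this text tells all that it offers.
- The arm moves only by the shell command python3 -m crank 'ROWS'. ROWS is JSON, a list of rows, each an object with "offset": the shift along the tool's x, y, z in units of 25 mm (1.0 is 25 mm), a list of three; "delta_rot": the turn, a rotation vector about the tool's x, y, z in units of 5 degrees (1.0 is 5 degrees), a list of three; "claw": the finger opening in mm, from 0 to 85.4. In form: [{"offset": [x, y, z], "delta_rot": [ax, ay, az], "claw": claw}, ...]. A call has 1 to 10 rows; each row is the pose to reach, as a shift and turn from the pose commanded when the call began, along the tool's axes at that moment; what a row does not reach only later rows make up. A row lasts 1/10 s, in which the tool goes at most 50 mm and 8.59 degrees, less where a joint would pass 70% of its speed; a pose out of reach is approached as far as the arm can. A call with a gripper value outside its range is refused whole. The fingers move at their own pace and stop on an object; the grip force is fixed at half the most. Time passes only in rows, so rows that repeat a pose let the fingers close. It gives the time, the measured TCP pose, the force, the opening and the grip force at its end, in the units of the state.
- manip.state(): the state, without advancing time (a new reading comes with each control period).
- manip.capture(name): name is "side" or "top"; returns a dict with "image" (420x560x3 uint8, red, green, blue), "vertical_fov" (degrees; the focal length in pixels is half the picture's height over the tangent of half this angle, whatever the lens; pixels are square), "cx", "cy" (the principal point, pixels), "view" (4x4, takes a point from world to camera coordinates). Camera axes: x right, y up, looking along -z (the intrinsics and any distortion apply to the point x, -y, -z); pixel columns grow to the right and rows downward; lengths in mm; the calibration is good to about 2 mm. A picture is of the moment at which its call begins. There is no depth.
- manip.finish_job(): hands the job in; it is judged then, once.
The state is a dict: "time": time; "q": joint angles; "joint_vel": joint speeds; "effort": joint torques, N m; "tcp_pos": TCP position; "tcp_rot": TCP orientation; "force": force on the tool from outside, world axes, zero at the start; "moment": the same for the moment, N m; "finger_gap": opening from 0.0 (shut) to 1.0 (fully open); "grasp_force": force on a finger pad.
Only numpy, scipy, OpenCV 4.12 (cv2) and the standard library are available. Lean on these libraries where they do the work, as an engineer would, in place of code of your own. Each camera call takes 0.05 s, during which the arm holds its last target. There are 200 camera calls.

## Working session

There is one attempt and no reset: what is moved stays moved. The work goes in short steps, Python scripts to look and compute and a shell command to move; the robot and the scene stay as the last step left them, time stands still between calls to the robot, and variables do not carry over. Pictures are saved under pics/ and viewed, at most 10 in all, crops included, and the job is handed in when it is done.

```bash
mkdir -p pics; python3 - <<'E'
from bench import manip
import cv2,numpy as np
s=manip.state();print({k:np.round(v,3) for k,v in s.items()})
for n in("side","top"):
    c=manip.capture(n);cv2.imwrite(f"pics/{n}0.png",c["image"][:,:,::-1]);print(n,[ (k,np.round(c[k],4).tolist()) for k in c if k!="image"])
E
```

```text
{'time': np.float64(0.0), 'q': array([ 1.045,  0.592,  0.048,  1.61 , -0.033,  0.943, -0.034]), 'joint_vel': array([-0.001,  0.   ,  0.001, -0.001,  0.001,  0.   ,  0.   ]), 'effort': array([ 0.0000e+00, -5.4870e+01,  1.5470e+00, -1.9812e+01,  9.0000e-03,
        9.0000e-03, -0.0000e+00]), 'tcp_pos': array([ 303.712, -657.411,  230.122]), 'tcp_rot': array([-3.139,  0.   ,  0.433]), 'force': array([ 1.039, -0.287,  0.448]), 'moment': array([-0.016, -0.012,  0.023]), 'grasp_force': np.float64(0.0), 'finger_gap': np.float64(1.001)}
side [('vertical_fov', 49.0243), ('cx', 280.4887), ('cy', 212.2916), ('view', [[-0.7471, -0.6647, 0.0016, 447.6464], [0.4621, -0.5176, 0.7201, -340.6202], [-0.4778, 0.5387, 0.6939, -754.7408], [0.0, 0.0, 0.0, 1.0]])]
top [('vertical_fov', 53.71), ('cx', 283.7953), ('cy', 208.4375), ('view', [[0.0006, -0.9999, 0.0115, 12.7172], [0.9872, 0.0025, 0.1595, -618.8118], [-0.1595, 0.0113, 0.9871, -798.4873], [0.0, 0.0, 0.0, 1.0]])]
```

View pics/side0.png

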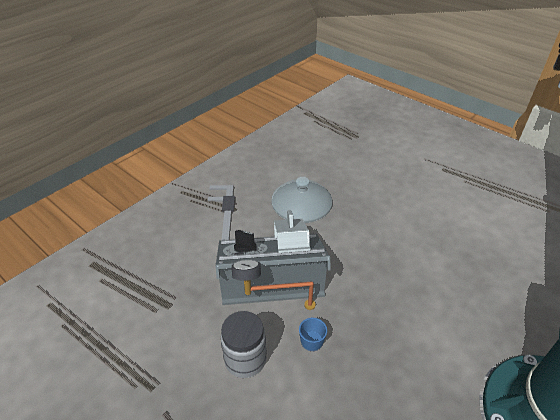

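View pics/top0.png

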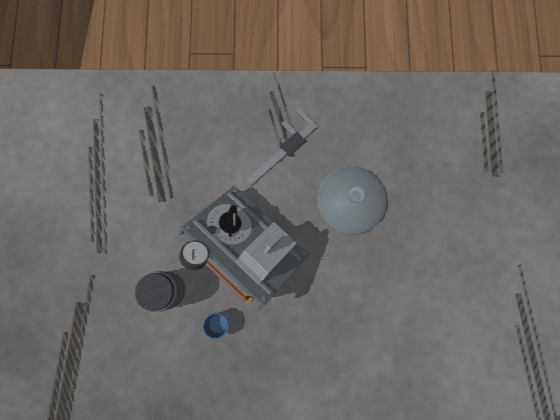

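```bash
python3 - <<'E'
import cv2
a=cv2.imread("pics/top0.png")[175:315,170:320];cv2.imwrite("pics/topc.png",cv2.resize(a,None,fx=4,fy=4,interpolation=cv2.INTER_CUBIC))
a=cv2.imread("pics/side0.png")[200:320,205:345];cv2.imwrite("pics/sidec.png",cv2.resize(a,None,fx=5,fy=5,interpolation=cv2.INTER_CUBIC))
E
```

```text
(no output)
```

View pics/topc.png

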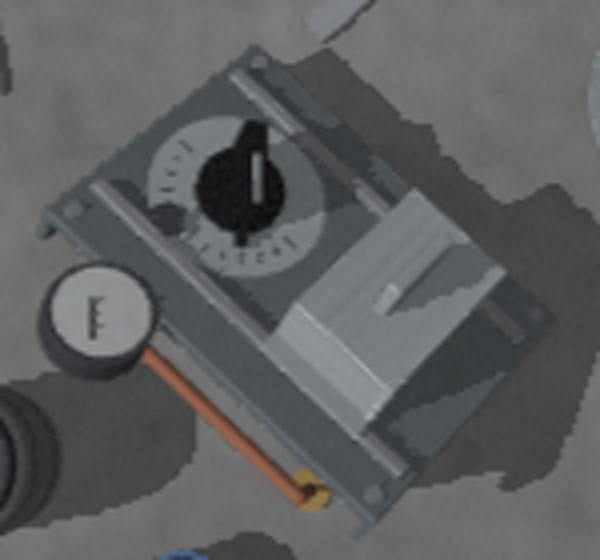

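View pics/sidec.png

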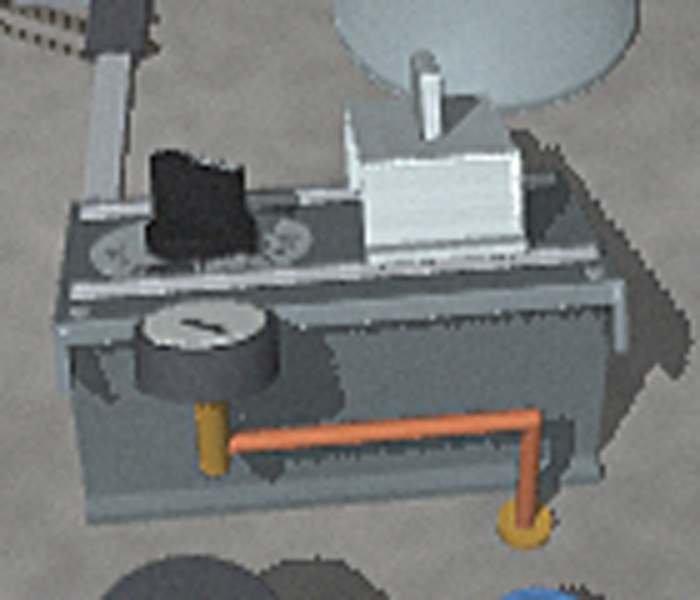

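The top crop shows the console. The dial is around (229,223) px and the knob bar is near-vertical, with the light line and nose pointing image-down at (230,236). The dark rider is at the left, (212,229). The hood is at (267,250), with its fin running up-right.

Next I measure the panel pose by casting rays.

```bash
cat > h.py <<'E'
import numpy as np,cv2
from bench import manip
from scipy.spatial.transform import Rotation as R
def cam(n):
    c=manip.capture(n); c["f"]=c["image"].shape[0]/2/np.tan(np.radians(c["vertical_fov"]/2)); return c
def ray(c,u,v):
    V=c["view"];Rm=V[:3,:3];o=-Rm.T@V[:3,3]
    d=Rm.T@np.array([(u-c["cx"])/c["f"],-(v-c["cy"])/c["f"],-1.]);return o,d
def hitz(c,u,v,z): o,d=ray(c,u,v);return o+d*(z-o[2])/d[2]
def hit(c,u,v,p,n): o,d=ray(c,u,v);return o+d*((p-o)@n)/(d@n)
def proj(c,P):
    q=c["view"][:3,:3]@P+c["view"][:3,3];return np.array([c["cx"]-c["f"]*q[0]/q[2],c["cy"]+c["f"]*q[1]/q[2]])
def panel(yaw):  # yaw: direction of panel y
    y=np.array([np.cos(yaw),np.sin(yaw),0]);h=np.array([y[1],-y[0],0]) # horizontal part of x
    x=h*np.cos(np.pi/6)+np.array([0,0,.5]);return np.c_[x,y,np.cross(x,y)]
E
python3 - <<'E'
from h import *
c=cam("top")
k=lambda u,v:((u+.5)/4-.5+170,(v+.5)/4-.5+175)
C={(-75,-55):(255,47),(-75,155):(555,318),(75,-55):(45,208),(75,155):(365,535)}
P={a:hitz(c,*k(*b),85+a[0]*.5) for a,b in C.items()}
for a in P:print(a,P[a].round(1))
K=list(P)
for i in range(4):
  for j in range(i):
    e=np.subtract(K[i],K[j]);print(K[j],K[i],np.linalg.norm(P[K[i]]-P[K[j]]).round(1),np.linalg.norm(e).round(1))
d=(P[-75,155]-P[-75,-55])+(P[75,155]-P[75,-55]);yaw=np.arctan2(d[1],d[0]);Rp=panel(yaw);print("yaw",yaw)
print(np.array([P[a]-Rp@np.r_[a,0] for a in P]).round(1))
# rails: ends in crop
for nm,x,u in(("low",-49,[(235,72),(525,338)]),("high",49,[(97,187),(403,472)])):
  q=[hitz(c,*k(*t),85+x*.5+6*.866) for t in u];e=q[1]-q[0];print(nm,np.linalg.norm(e),np.arctan2(e[1],e[0]))
# dial
im=cv2.cvtColor(c["image"],cv2.COLOR_RGB2GRAY)
m=((im>112)).astype(np.uint8);m[:200]=0;m[246:]=0;m[:,:204]=0;m[:,254:]=0
n,l,st,ce=cv2.connectedComponentsWithStats(m);print(st[1:][st[1:,4]>30])
pts=[k(*t) for t in((148,190),(170,140),(205,118),(326,200),(315,240),(290,265),(240,279),(200,262))]
e=cv2.fitEllipse(np.array(pts,np.float32));print(e,hitz(c,*e[0],85))
E
```

```text
(-75, -55) [665.  117.8  47.5]
(-75, 155) [526.  -35.9  47.5]
(75, -55) [572.5 204.7 122.5]
(75, 155) [425.1  55.6 122.5]
(-75, -55) (-75, 155) 207.3 210.0
(-75, -55) (75, -55) 147.5 150.0
(-75, 155) (75, -55) 256.4 258.1
(-75, -55) (75, 155) 258.9 258.1
(-75, 155) (75, 155) 155.5 150.0
(75, -55) (75, 155) 209.7 210.0
yaw -2.328171495369015
[[580.  122.5  85. ]
 [585.3 121.3  85. ]
 [581.9 120.1  85. ]
 [578.8 123.6  85. ]]
low 196.98541430121475 -2.311586621982796
high 194.4454899014787 -2.3084446561361514
[[207 204  23  23 246]
 [217 228  34  16 237]]
((229.0203399658203, 223.64141845703125), (39.26201248168945, 45.010555267333984), 115.09774780273438) [582.86703333 120.54684417  85.        ]
```

```bash
cat >> h.py <<'E'
O=np.array([582.3,121.2,85.]);YAW=-2.312;RP=panel(YAW)
def rect(c,z,half=50,s=6,ctr=(0,0)):
    # picture of plane z mm above face: right = panel -y ... seen looking at the face, up = panel +x
    q=np.array([[ctr[0]+a*half,ctr[1]+b*half] for a,b in((1,1),(1,-1),(-1,-1),(-1,1))],float)
    src=np.array([proj(c,O+RP@np.array([a,b,z])) for a,b in q],np.float32)
    w=2*half*s;dst=np.array([[0,0],[w,0],[w,w],[0,w]],np.float32)
    return cv2.warpPerspective(c["image"],cv2.getPerspectiveTransform(src,dst),(w,w),flags=cv2.INTER_CUBIC)[:,:,::-1].copy()
def onp(c,u,v,z): return RP.T@(hit(c,u,v,O+RP[:,2]*z,RP[:,2])-O)
E
python3 - <<'E'
from h import *
c=cam("top");s=cam("side")
ims=[]
for C,z in((c,5),(s,5)):
    a=rect(C,z,33,6)
    for r in(22,30): cv2.circle(a,(198,198),r*6,(0,255,255),1)
    ims.append(a)
cv2.imwrite("pics/rect.png",np.hstack(ims));print([C["f"] for C in(c,s)], [proj(C,O) for C in (c,s)])
E
```

```text
[np.float64(414.7396482403651), np.float64(460.5436045889978)] [array([228.67748803, 223.93043621]), array([246.12431967, 249.31553869])]
```

View pics/rect.png

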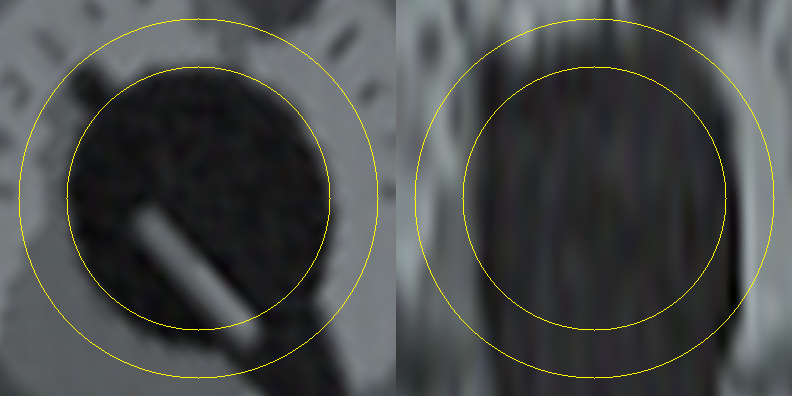

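```bash
python3 - <<'E'
from h import *
c=cam("top")
a=rect(c,5,24,16,ctr=(34,-8));b=cv2.convertScaleAbs(rect(c,36,24,16),alpha=1.6)
# axis pixel in a: up x: row=(34+24-0)*16 
for r in(30,): cv2.circle(a,(int((24-8)*16),int(58*16)),r*16,(0,255,255),1)
cv2.imwrite("pics/r2.png",cv2.resize(np.hstack([a,b]),(800,400)))
g=cv2.cvtColor(rect(c,36,30,10),cv2.COLOR_BGR2GRAY);m=(g>70).astype(np.uint8);m[:100]*=1
n,l,st,ce=cv2.connectedComponentsWithStats(m)
for i in range(1,n):
  if 300<st[i,4]<9000:
    q=np.argwhere(l==i)[:,::-1].astype(np.float32);vx,vy,x0,y0=cv2.fitLine(q,cv2.DIST_L2,0,.01,.01).ravel()
    print(st[i],"c(panel x,y)",(300-y0)/10,(300-x0)/10,"dir angle",np.arctan2(vx,-vy))
E
```

```text
(no output)
```

View pics/r2.png

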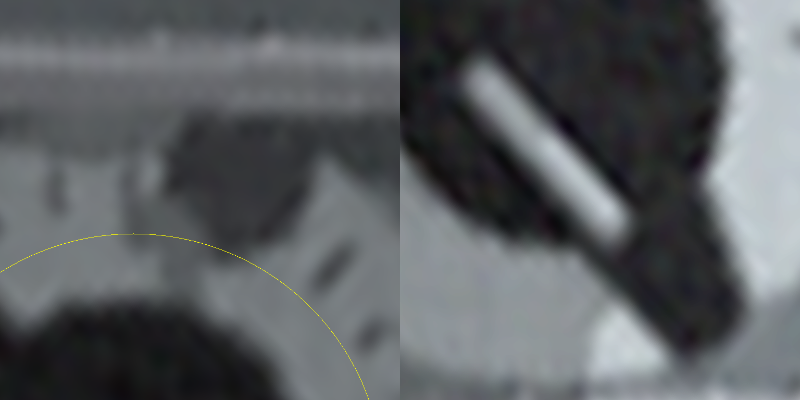

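```bash
python3 - <<'E'
from h import *
c=cam("top")
S=10
def g(z,half): return cv2.cvtColor(rect(c,z,half,S),cv2.COLOR_BGR2GRAY)
# skirt at z=10, edge pts along rays, angles -3..+1.5 (cw from up) away from bar
a=g(10,40);pts=[]
for t in np.radians(np.r_[-125:-60:5,-30:95:5]):
    r=np.arange(15,28,.1);u=400+S*r*np.sin(t);v=400-S*r*np.cos(t)
    p=cv2.remap(a,u.astype(np.float32)[None],v.astype(np.float32)[None],1).ravel().astype(float)
    i=np.argmax(p>(p.min()+p.max())/2);pts.append((r[i]*np.cos(t),-r[i]*np.sin(t),r[i]))
pts=np.array(pts);A=np.c_[2*pts[:,:2],np.ones(len(pts))];x=np.linalg.lstsq(A,(pts[:,:2]**2).sum(1),rcond=None)[0]
print("skirt centre",x[:2],"r",np.sqrt(x[2]+x[0]**2+x[1]**2))
# line on bar z=36
a=g(36,24)
m=(a>75).astype(np.uint8);m[290:]=0;m[:,290:]=0
n,l,st,ce=cv2.connectedComponentsWithStats(m)
for i in range(1,n):
  if st[i,4]>300:
    q=np.argwhere(l==i)[:,::-1].astype(np.float32);vx,vy,x0,y0=cv2.fitLine(q,cv2.DIST_L2,0,.01,.01).ravel();print(st[i],"c",(240-y0)/S,(240-x0)/S,np.arctan2(vx,-vy))
# nose: dark angular profile at z=5 at radius 25..29
a=g(5,50)
for r in(25,26,27,28,29,30,31,34,36,38,40,42):
    t=np.arange(-1.2,1,.02);p=cv2.remap(a,(500+S*r*np.sin(t)).astype(np.float32)[None],(500-S*r*np.cos(t)).astype(np.float32)[None],1).ravel().astype(float)
    o=[]
    for lo,hi in((-1.1,-.4),(-.1,.9)):
        k=(t>lo)&(t<hi);w=np.clip(np.median(p[k])-8-p[k],0,None) if r<31 else np.clip(78-p[k],0,None)
        o+=[round((t[k]*w).sum()/max(w.sum(),1e-9),3),p[k].min()]
    print(r,o)
E
```

```text
skirt centre [2.76609532 1.26138762] r 21.99879680066434
[  86   81  184  204 9629] c 5.5041857 5.956973 2.4028528
[   0  193  115   97 3986] c -2.1697693 20.823332 2.2216306
25 [np.float64(-0.787), np.float64(21.0), np.float64(0.231), np.float64(89.0)]
26 [np.float64(-0.788), np.float64(18.0), np.float64(0.215), np.float64(86.0)]
27 [np.float64(-0.785), np.float64(20.0), np.float64(0.217), np.float64(88.0)]
28 [np.float64(-0.78), np.float64(27.0), np.float64(0.232), np.float64(88.0)]
29 [np.float64(-0.766), np.float64(50.0), np.float64(0.278), np.float64(72.0)]
30 [np.float64(-0.768), np.float64(83.0), np.float64(0.342), np.float64(59.0)]
31 [np.float64(0.0), np.float64(107.0), np.float64(0.367), np.float64(50.0)]
34 [np.float64(0.0), np.float64(88.0), np.float64(0.37), np.float64(46.0)]
36 [np.float64(0.0), np.float64(83.0), np.float64(0.324), np.float64(47.0)]
38 [np.float64(0.0), np.float64(99.0), np.float64(0.322), np.float64(46.0)]
40 [np.float64(0.0), np.float64(118.0), np.float64(0.326), np.float64(47.0)]
42 [np.float64(0.0), np.float64(109.0), np.float64(0.32), np.float64(47.0)]
```

```bash
sed -i 's/^O=np.array(\[582.3,121.2,85.\])/O=np.array([582.9,120.6,85.])/' h.py; python3 - <<'E'
from h import *
c=cam("top");S=10
a=cv2.cvtColor(rect(c,5,50,S),cv2.COLOR_BGR2GRAY)
for r in np.arange(29,45,1.):
    t=np.arange(-.3,1,.01);p=cv2.remap(a,(500+S*r*np.sin(t)).astype(np.float32)[None],(500-S*r*np.cos(t)).astype(np.float32)[None],1).ravel().astype(float)
    o=[]
    for th in(60,70,80):
        k=t[p<th];o.append((k.min().round(2),k.max().round(2),((k.min()+k.max())/2).round(3)) if len(k) else None)
    print(r,p[::15].astype(int),o)
m=((a<68)).astype(np.uint8);m[240:]=0
n,l,st,ce=cv2.connectedComponentsWithStats(m)
for i in range(1,n):
    if st[i,4]>2000:print(st[i],(500-ce[i])/S,"ang",np.arctan2(ce[i][0]-500,500-ce[i][1]))
E
```

```text
29.0 [123 122 100  89  91 115 119 123 122] [None, None, None]
30.0 [123 122  88  88  81  99 120 121 123] [None, (np.float64(0.34), np.float64(0.37), np.float64(0.355)), (np.float64(0.31), np.float64(0.39), np.float64(0.35))]
31.0 [122 123  81  89  70  84 121 114 124] [(np.float64(0.34), np.float64(0.37), np.float64(0.355)), (np.float64(0.31), np.float64(0.41), np.float64(0.36)), (np.float64(0.28), np.float64(0.44), np.float64(0.36))]
32.0 [121 123  82  88  59  78 124 106 126] [(np.float64(0.3), np.float64(0.4), np.float64(0.35)), (np.float64(0.28), np.float64(0.43), np.float64(0.355)), (np.float64(0.24), np.float64(0.45), np.float64(0.345))]
33.0 [119 121  83  87  51  66 126  93 126] [(np.float64(0.28), np.float64(0.42), np.float64(0.35)), (np.float64(0.25), np.float64(0.46), np.float64(0.355)), (np.float64(0.2), np.float64(0.47), np.float64(0.335))]
34.0 [115 121  85  83  51  51 125  83 125] [(np.float64(0.25), np.float64(0.47), np.float64(0.36)), (np.float64(0.21), np.float64(0.49), np.float64(0.35)), (np.float64(0.17), np.float64(0.74), np.float64(0.455))]
35.0 [109 122  91  78  5
[... 1564 characters left out ...]
(np.float64(0.12), np.float64(0.52), np.float64(0.32)), (np.float64(0.0), np.float64(0.52), np.float64(0.26))]
43.0 [103  91  84  52  50  53 125 123 121] [(np.float64(0.14), np.float64(0.49), np.float64(0.315)), (np.float64(0.13), np.float64(0.5), np.float64(0.315)), (np.float64(0.12), np.float64(0.52), np.float64(0.32))]
44.0 [ 89  91  89  59  49  51 121 116 114] [(np.float64(0.15), np.float64(0.48), np.float64(0.315)), (np.float64(0.14), np.float64(0.5), np.float64(0.32)), (np.float64(0.13), np.float64(0.5), np.float64(0.315))]
[    0    48   338    89 19387] [35.99580647 41.5807242 ] ang -0.7135297918123082
[  538    48   405   172 36269] [-20.70199344  39.02186716] ang 0.4877667059507136
```

```bash
cat >> h.py <<'E'
def goal(x,y,zt,theta,flip=True):
    # TCP at panel (x,y,zt); tool z=-pz, tool y across bar at knob angle theta
    px,py,pz=RP.T;ky=np.sin(theta)*px+np.cos(theta)*py
    ty=-ky if flip else ky;tz=-pz
    return O+RP@np.array([x,y,zt]),np.c_[np.cross(ty,tz),ty,tz]
def move(p,Rg):
    s=manip.state();R0=R.from_euler("xyz",s["tcp_rot"]).as_matrix()
    print("t",round(s["time"],2),"q",s["q"].round(2),"offset",(R0.T@(p-s["tcp_pos"])/25).round(2),"rot",(R.from_matrix(R0.T@Rg).as_rotvec(degrees=True)/5).round(2),"F",np.round(s["force"],1),"panel tcp",(RP.T@(s["tcp_pos"]-O)).round(1))
E
python3 - <<'E'
from h import *
c=cam("top");s=cam("side")
o,d=ray(c,194,255);p,e=ray(s,246,265)
t=np.linalg.lstsq(np.c_[d,-e],p-o,rcond=None)[0];g=o+d*t[0];print("gauge",g,p+e*t[1],RP.T@(g-O))
# O by two views check: fin top ends
print(RP.T.round(3)); print(goal(0,0,120,-.745)[0])
move(*goal(0,0,120,-.745))
E
```

```text
gauge [519.69120401 175.99349081 135.81605397] [522.55110783 178.15180527 136.39297487] [98.17732279  1.81571775  1.99462113]
[[-0.639  0.585  0.5  ]
 [-0.675 -0.738  0.   ]
 [ 0.369 -0.338  0.866]]
[627.1593841   80.08942213 188.92304845]
t 0.5 q [ 1.04  0.59  0.05  1.61 -0.03  0.94 -0.03] offset [ 24.12 -21.38   1.7 ] rot [  4.74   6.77 -30.14] F [0.1 0.2 1.3] panel tcp [-204.1  762.7  286.7]
```

```bash
python3 -m crank '[{"offset":[24,-21.4,0],"delta_rot":[0,0,-15],"claw":60},{"offset":[24,-21.4,0],"delta_rot":[0,0,-15],"claw":60},{"offset":[24,-21.4,0],"delta_rot":[0,0,-15],"claw":60},{"offset":[24,-21.4,0],"delta_rot":[0,0,-15],"claw":60},{"offset":[24,-21.4,0],"delta_rot":[0,0,-15],"claw":60},{"offset":[24,-21.4,0],"delta_rot":[0,0,-15],"claw":60},{"offset":[24,-21.4,0],"delta_rot":[0,0,-15],"claw":60},{"offset":[24,-21.4,0],"delta_rot":[0,0,-15],"claw":60},{"offset":[24,-21.4,0],"delta_rot":[0,0,-15],"claw":60},{"offset":[24,-21.4,0],"delta_rot":[0,0,-15],"claw":60}]'; python3 -c "
from h import *
move(*goal(0,0,120,-.745))"
```

```text
time: 1.5
tcp_pos: [503.9, -198.1, 231.7]
tcp_rot: [3.141, 0.0, 1.743]
force: [0.5, -0.6, -0.0]
finger_gap: 0.702
grasp_force: 0.0
t 1.5 q [ 0.57  0.38 -0.37  2.01  0.19  0.78  0.27] offset [10.12  6.76  1.71] rot [ -0.28   6.52 -15.67] F [ 0.5 -0.6 -0. ] panel tcp [-62.5 288.4 205.5]
```

```bash
python3 -m crank '[{"offset":[10.1,6.8,1.7],"delta_rot":[-0.3,6.5,-15.7],"claw":60},{"offset":[10.1,6.8,1.7],"delta_rot":[-0.3,6.5,-15.7],"claw":60},{"offset":[10.1,6.8,1.7],"delta_rot":[-0.3,6.5,-15.7],"claw":60},{"offset":[10.1,6.8,1.7],"delta_rot":[-0.3,6.5,-15.7],"claw":60},{"offset":[10.1,6.8,1.7],"delta_rot":[-0.3,6.5,-15.7],"claw":60},{"offset":[10.1,6.8,1.7],"delta_rot":[-0.3,6.5,-15.7],"claw":60},{"offset":[10.1,6.8,1.7],"delta_rot":[-0.3,6.5,-15.7],"claw":60},{"offset":[10.1,6.8,1.7],"delta_rot":[-0.3,6.5,-15.7],"claw":60},{"offset":[10.1,6.8,1.7],"delta_rot":[-0.3,6.5,-15.7],"claw":60},{"offset":[10.1,6.8,1.7],"delta_rot":[-0.3,6.5,-15.7],"claw":60}]'; python3 -c "
from h import *
move(*goal(0,0,17,-.745))"
```

```text
time: 2.5
tcp_pos: [628.4, 77.1, 188.2]
tcp_rot: [2.766, -0.375, -3.061]
force: [0.2, 0.8, 1.5]
finger_gap: 0.699
grasp_force: 0.0
t 2.5 q [ 0.48  0.86 -0.88  1.59  0.19  1.23  1.21] offset [0.05 0.12 4.15] rot [ 0.01 -0.    0.06] F [0.2 0.8 1.5] panel tcp [ -2.9   1.4 120.9]
```

```bash
python3 -m crank '[{"offset":[0.05,0.12,1],"delta_rot":[0,0,0],"claw":50},{"offset":[0.05,0.12,2],"delta_rot":[0,0,0],"claw":50},{"offset":[0.05,0.12,2.6],"delta_rot":[0,0,0],"claw":50},{"offset":[0.05,0.12,3.2],"delta_rot":[0,0,0],"claw":50},{"offset":[0.05,0.12,3.6],"delta_rot":[0,0,0],"claw":50},{"offset":[0.05,0.12,3.6],"delta_rot":[0,0,0],"claw":50}]'; python3 -c "
from h import *
move(*goal(0,0,17,-.745))"
```

```text
time: 3.1
tcp_pos: [592.7, 111.5, 111.4]
tcp_rot: [2.768, -0.377, -3.064]
force: [0.8, -0.9, 1.4]
finger_gap: 0.586
grasp_force: 0.0
t 3.1 q [ 0.44  0.91 -0.85  1.72  0.23  1.05  1.16] offset [-0.05 -0.04  0.5 ] rot [-0.   -0.01  0.02] F [ 0.8 -0.9  1.4] panel tcp [ 1.6  0.1 29.5]
```

Descend the last 12 mm and close on the bar.

```bash
python3 -m crank '[{"offset":[-0.05,-0.04,0.25],"delta_rot":[0,0,0],"claw":50},{"offset":[-0.05,-0.04,0.5],"delta_rot":[0,0,0],"claw":50},{"offset":[-0.05,-0.04,0.5],"delta_rot":[0,0,0],"claw":30},{"offset":[-0.05,-0.04,0.5],"delta_rot":[0,0,0],"claw":20},{"offset":[-0.05,-0.04,0.5],"delta_rot":[0,0,0],"claw":10},{"offset":[-0.05,-0.04,0.5],"delta_rot":[0,0,0],"claw":4},{"offset":[-0.05,-0.04,0.5],"delta_rot":[0,0,0],"claw":4},{"offset":[-0.05,-0.04,0.5],"delta_rot":[0,0,0],"claw":4},{"offset":[-0.05,-0.04,0.5],"delta_rot":[0,0,0],"claw":4}]'; python3 -c "
from h import *
move(*goal(0,0,17,-.745+1.09))
c=cam('side');cv2.imwrite('pics/s1.png',cv2.resize(c['image'][150:300,180:360,::-1],None,fx=4,fy=4))"
```

```text
time: 4.0
tcp_pos: [590.7, 115.1, 101.2]
tcp_rot: [2.767, -0.374, -3.065]
force: [0.9, 0.1, 3.4]
finger_gap: 0.122
grasp_force: 59.4
t 4.0 q [ 0.43  0.92 -0.84  1.73  0.24  1.02  1.16] offset [ 0.03 -0.03  0.07] rot [3.000e-02 1.000e-02 1.251e+01] F [0.9 0.1 3.4] panel tcp [-0.1 -1.2 18.8]
```

```bash
python3 -m crank '[{"offset":[0,0,0],"delta_rot":[0,0,1.5],"claw":4},{"offset":[0,0,0],"delta_rot":[0,0,3],"claw":4},{"offset":[0,0,0],"delta_rot":[0,0,4.5],"claw":4},{"offset":[0,0,0],"delta_rot":[0,0,6],"claw":4},{"offset":[0,0,0],"delta_rot":[0,0,7.5],"claw":4},{"offset":[0,0,0],"delta_rot":[0,0,9],"claw":4},{"offset":[0,0,0],"delta_rot":[0,0,10.5],"claw":4},{"offset":[0,0,0],"delta_rot":[0,0,11.5],"claw":4},{"offset":[0,0,0],"delta_rot":[0,0,12.5],"claw":4},{"offset":[0,0,0],"delta_rot":[0,0,12.5],"claw":4}]'; python3 -c "
from h import *
move(*goal(0,0,17,.345))"
```

```text
time: 5.05
tcp_pos: [590.7, 115.1, 101.3]
tcp_rot: [-2.951, -0.489, 2.008]
force: [0.8, -0.2, 5.1]
finger_gap: 0.121
grasp_force: 59.6
t 5.05 q [ 0.26  0.82 -0.53  1.74 -0.04  0.99  0.33] offset [-0.02 -0.05  0.07] rot [0.02 0.01 0.01] F [ 0.8 -0.2  5.1] panel tcp [-0.  -1.2 18.8]
```

```bash
python3 -m crank '[{"offset":[0,0,0],"delta_rot":[0,0,0],"claw":20},{"offset":[0,0,0],"delta_rot":[0,0,0],"claw":40},{"offset":[0,0,0],"delta_rot":[0,0,0],"claw":50},{"offset":[0,0,-1],"delta_rot":[0,0,0],"claw":50},{"offset":[0,0,-3],"delta_rot":[0,0,0],"claw":50},{"offset":[0,0,-5],"delta_rot":[0,0,0],"claw":50},{"offset":[0,0,-5],"delta_rot":[0,0,0],"claw":50}]'; python3 -c "
from h import *
move(*goal(-20,230,150,0))"
```

```text
time: 5.75
tcp_pos: [642.9, 69.7, 214.3]
tcp_rot: [-2.964, -0.483, 2.008]
force: [1.6, 0.5, 0.4]
finger_gap: 0.588
grasp_force: 0.0
t 5.75 q [ 0.31  0.74 -0.54  1.56 -0.06  1.24  0.34] offset [-3.78 -8.54 -0.05] rot [ 0.15  0.1  -3.96] F [1.6 0.5 0.4] panel tcp [ -3.4  -3.  151.3]
```

```bash
python3 -m crank '[{"offset":[-3.8,-8.5,0],"delta_rot":[0.1,0.1,-4],"claw":50},{"offset":[-3.8,-8.5,0],"delta_rot":[0.1,0.1,-4],"claw":50},{"offset":[-3.8,-8.5,0],"delta_rot":[0.1,0.1,-4],"claw":50},{"offset":[-3.8,-8.5,0],"delta_rot":[0.1,0.1,-4],"claw":50},{"offset":[-3.8,-8.5,0],"delta_rot":[0.1,0.1,-4],"claw":50},{"offset":[-3.8,-8.5,0],"delta_rot":[0.1,0.1,-4],"claw":50}]'; python3 - <<'E'
from h import *
c=cam("top");S=10
a=rect(c,5,25,16,ctr=(25,-8));b=cv2.convertScaleAbs(rect(c,36,25,16),alpha=1.6)
cv2.imwrite("pics/r3.png",cv2.resize(np.hstack([a,b]),(800,400)))
cv2.imwrite("pics/top3.png",c["image"][:,:,::-1])
g=cv2.cvtColor(rect(c,36,24,S),cv2.COLOR_BGR2GRAY)
m=(g>75).astype(np.uint8)
n,l,st,ce=cv2.connectedComponentsWithStats(m)
for i in range(1,n):
  if st[i,4]>300:
    q=np.argwhere(l==i)[:,::-1].astype(np.float32);vx,vy,x0,y0=cv2.fitLine(q,cv2.DIST_L2,0,.01,.01).ravel();print(st[i],"c",(240-y0)/S,(240-x0)/S,np.arctan2(vx,-vy))
a=cv2.cvtColor(rect(c,5,50,S),cv2.COLOR_BGR2GRAY)
for r in np.arange(24,39,1.):
    t=np.arange(-.1,.8,.01);p=cv2.remap(a,(500+S*r*np.sin(t)).astype(np.float32)[None],(500-S*r*np.cos(t)).astype(np.float32)[None],1).ravel().astype(float)
    k=t[p<60];print(r,p[::8].astype(int),(k.min().round(2),k.max().round(2)) if len(k) else "")
E
```

```text
time: 6.35
tcp_pos: [486.3, -114.7, 198.1]
tcp_rot: [-3.13, -0.535, 2.394]
force: [0.3, -0.3, -0.3]
finger_gap: 0.58
grasp_force: 0.0
[     0      0    480    480 103477] c -7.205133 -6.621976 1.0187532
[ 222   18  114  260 9454] c 9.118933 -3.8751311 0.34250993
24.0 [103 108 111 101  64  22  29  24  80 115 114 117] (np.float64(0.23), np.float64(0.51))
25.0 [124 128 127 109  75  23  28  23  94 130 128 132] (np.float64(0.25), np.float64(0.5))
26.0 [132 134 128 101  75  26  23  25 106 135 131 134] (np.float64(0.25), np.float64(0.5))
27.0 [131 130 125  96  72  25  19  41 110 128 130 134] (np.float64(0.24), np.float64(0.48))
28.0 [129 125 120 101  72  28  23  59 119 127 132 134] (np.float64(0.24), np.float64(0.46))
29.0 [129 116 106 101  82  36  32  77 127 128 133 132] (np.float64(0.26), np.float64(0.43))
30.0 [130 103  95  95  91  49  43  87 132 129 133 131] (np.float64(0.28), np.float64(0.42))
31.0 [130  96  93  96  98  61  48  92 132 130 127 127] (np.float64(0.31), np.float64(0.41))
32.0 [131  95  92  96  95  62  52  87 129 132 119 124] (np.float64(0.31), np.float64(0.4))
33.0 [132  94  93  96  81  59  53  74 127 134 109 120] (np.float64(0.3), np.float64(0.4))
34.0 [130  95  94  92  69  58  56  57 115 136 102 119] (np.float64(0.28), np.float64(0.46))
35.0 [130  98  99  83  61  57  58  49  96 135  96 118] (np.float64(0.24), np.float64(0.49))
36.0 [131  98 110  68  60  55  59  51  84 134  94 121] (np.float64(0.23), np.float64(0.49))
37.0 [130  95 121  52  57  55  61  53  83 132  97 123] (np.float64(0.12), np.float64(0.5))
38.0 [128  99 128  49  54  56  62  54  86 131 102 125] (np.float64(0.12), np.float64(0.5))
```

View pics/r3.png

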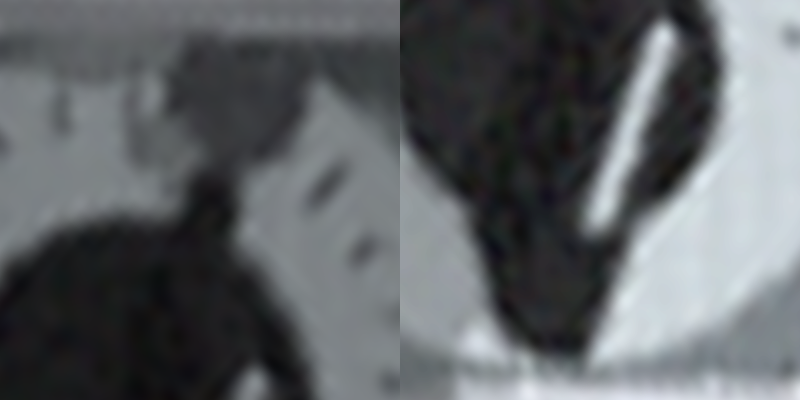

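The pointer line reads 0.343 rad and the rider tip about 0.34, with the nose directly under the rider tip at (210,175) in the crop. The knob is on the mark within measurement error, so next is the hood.

```bash
python3 - <<'E'
from h import *
move(*goal(0,100,100,0))
c=cam("top");b=rect(c,69,40,5,ctr=(0,100));cv2.imwrite("pics/fin.png",b)
E
```

```text
t 6.4 q [ 0.69  0.65 -0.62  1.84  0.05  1.2   0.89] offset [0.73 5.41 1.66] rot [-0.07 -0.13 -0.01] F [0.8 0.9 0.8] panel tcp [-18.6 235.1 142.2]
```

View pics/fin.png

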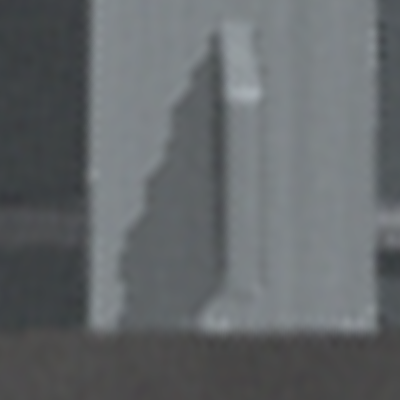

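The fin top sits at about (240,200) in the rectified view, so panel y ≈ 91–92: the hood is already slightly off the fully open position. Approach the fin at y ≈ 91.

```bash
python3 -m crank '[{"offset":[0.7,5.8,0],"delta_rot":[0,-0.1,0],"claw":50},{"offset":[0.7,5.8,0],"delta_rot":[0,-0.1,0],"claw":50},{"offset":[0.7,5.8,0],"delta_rot":[0,-0.1,0],"claw":50},{"offset":[0.7,5.8,0],"delta_rot":[0,-0.1,0],"claw":50},{"offset":[0.7,5.8,1],"delta_rot":[0,-0.1,0],"claw":50},{"offset":[0.7,5.8,1.7],"delta_rot":[0,-0.1,0],"claw":50},{"offset":[0.7,5.8,1.7],"delta_rot":[0,-0.1,0],"claw":50}]'; python3 -c "
from h import *
move(*goal(0,91,50,0))"
```

```text
time: 7.15
tcp_pos: [558.0, 25.6, 170.2]
tcp_rot: [-3.136, -0.529, 2.41]
force: [-0.2, 0.1, 0.0]
finger_gap: 0.587
grasp_force: 0.0
t 7.15 q [ 0.46  0.73 -0.64  1.77  0.03  1.12  0.7 ] offset [-0.13 -0.15  1.87] rot [-0.12 -0.06  0.09] F [-0.2  0.1  0. ] panel tcp [ 3.  86.8 96.7]
```

```bash
python3 -m crank '[{"offset":[-0.1,-0.15,0.8],"delta_rot":[0,0,0],"claw":50},{"offset":[-0.1,-0.15,1.4],"delta_rot":[0,0,0],"claw":50},{"offset":[-0.1,-0.15,1.85],"delta_rot":[0,0,0],"claw":50},{"offset":[-0.1,-0.15,1.85],"delta_rot":[0,0,0],"claw":30},{"offset":[-0.1,-0.15,1.85],"delta_rot":[0,0,0],"claw":15},{"offset":[-0.1,-0.15,1.85],"delta_rot":[0,0,0],"claw":2},{"offset":[-0.1,-0.15,1.85],"delta_rot":[0,0,0],"claw":2},{"offset":[-0.1,-0.15,1.85],"delta_rot":[0,0,0],"claw":2},{"offset":[-0.1,-0.15,1.85],"delta_rot":[0,0,0],"claw":2},{"offset":[-0.1,-0.15,1.85],"delta_rot":[0,0,0],"claw":2}]'; python3 -c "
from h import *
move(*goal(0,0,50,0))
c=cam('side');cv2.imwrite('pics/s2.png',cv2.resize(c['image'][150:300,180:360,::-1],None,fx=4,fy=4))"
```

```text
time: 8.15
tcp_pos: [543.6, 34.3, 131.4]
tcp_rot: [-3.14, -0.523, 2.405]
force: [1.4, -1.8, 5.8]
finger_gap: 0.075
grasp_force: 61.7
t 8.15 q [ 0.45  0.76 -0.63  1.83  0.04  1.02  0.69] offset [0.07 3.61 0.18] rot [-0.05  0.01  0.05] F [ 1.4 -1.8  5.8] panel tcp [-2.2 90.2 54.8]
```

View pics/s2.png

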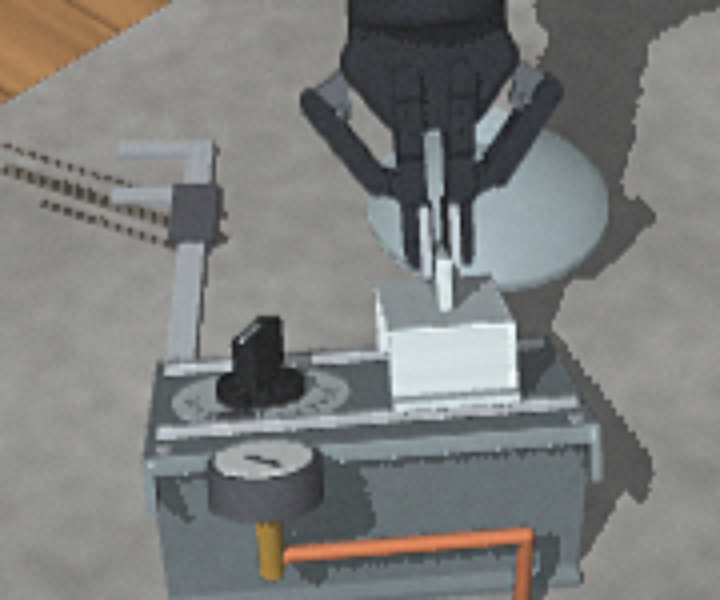

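Fin gripped (opening ≈ 8 mm with the earlier bias); the fingers straddle the fin at (440,260) in the crop. Slide it home, and creep at the end.

```bash
python3 -m crank '[{"offset":[0,0.3,0],"delta_rot":[0,0,0],"claw":2},{"offset":[0,0.7,0],"delta_rot":[0,0,0],"claw":2},{"offset":[0,1.1,0],"delta_rot":[0,0,0],"claw":2},{"offset":[0,1.5,0],"delta_rot":[0,0,0],"claw":2},{"offset":[0,1.9,0],"delta_rot":[0,0,0],"claw":2},{"offset":[0,2.3,0],"delta_rot":[0,0,0],"claw":2},{"offset":[0,2.7,0],"delta_rot":[0,0,0],"claw":2},{"offset":[0,3.1,0],"delta_rot":[0,0,0],"claw":2},{"offset":[0,3.4,0],"delta_rot":[0,0,0],"claw":2},{"offset":[0,3.4,0],"delta_rot":[0,0,0],"claw":2}]'; python3 -c "
from h import *
move(*goal(0,0,50,0));print(RP.T@manip.state()['force'])"
```

```text
time: 9.2
tcp_pos: [601.7, 97.5, 131.4]
tcp_rot: [-3.141, -0.521, 2.406]
force: [3.2, -1.8, 5.0]
finger_gap: 0.073
grasp_force: 61.9
t 9.2 q [ 0.33  0.82 -0.62  1.7   0.03  1.07  0.62] offset [0.09 0.17 0.2 ] rot [-0.03  0.02  0.05] F [ 3.2 -1.8  5. ] panel tcp [-2.4  4.3 54.9]
[-0.59542972 -0.79744049  6.10504323]
```

```bash
python3 -m crank '[{"offset":[0,0.1,0],"delta_rot":[0,0,0],"claw":2},{"offset":[0,0.15,0],"delta_rot":[0,0,0],"claw":2},{"offset":[0,0.2,0],"delta_rot":[0,0,0],"claw":2},{"offset":[0,0.25,0],"delta_rot":[0,0,0],"claw":2},{"offset":[0,0.25,0],"delta_rot":[0,0,0],"claw":2}]'; python3 -c "
from h import *
move(*goal(0,0,50,0));print(RP.T@manip.state()['force'])"
```

```text
time: 9.7
tcp_pos: [604.8, 100.8, 131.4]
tcp_rot: [-3.138, -0.522, 2.405]
force: [1.0, -3.3, 8.3]
finger_gap: 0.072
grasp_force: 62.1
t 9.7 q [ 0.32  0.82 -0.62  1.69  0.03  1.07  0.61] offset [ 0.09 -0.01  0.2 ] rot [-0.06  0.01  0.04] F [ 1.  -3.3  8.3] panel tcp [-2.3 -0.2 54.9]
[1.6053765  1.75002331 8.63640311]
```

```bash
python3 -m crank '[{"offset":[0,0.05,0],"delta_rot":[0,0,0],"claw":2},{"offset":[0,0.1,0],"delta_rot":[0,0,0],"claw":2},{"offset":[0,0.15,0],"delta_rot":[0,0,0],"claw":2},{"offset":[0,0.15,0],"delta_rot":[0,0,0],"claw":2}]'; python3 -c "
from h import *
move(*goal(0,0,50,0));print(RP.T@manip.state()['force'])"
```

```text
time: 10.1
tcp_pos: [605.5, 101.6, 131.3]
tcp_rot: [-3.133, -0.524, 2.403]
force: [-1.6, -7.5, 11.1]
finger_gap: 0.072
grasp_force: 62.5
t 10.1 q [ 0.32  0.82 -0.62  1.68  0.03  1.08  0.61] offset [ 0.1  -0.05  0.2 ] rot [-0.12  0.    0.03] F [-1.6 -7.5 11.1] panel tcp [-2.4 -1.2 54.9]
[ 2.17088827  6.60837872 11.51189722]
```

```bash
python3 -m crank '[{"offset":[0,0.1,0],"delta_rot":[0,0,0],"claw":2},{"offset":[0,0.2,0],"delta_rot":[0,0,0],"claw":2},{"offset":[0,0.25,0],"delta_rot":[0,0,0],"claw":2},{"offset":[0,0.25,0],"delta_rot":[0,0,0],"claw":2}]'; python3 -c "
from h import *
move(*goal(0,0,50,0));print(RP.T@manip.state()['force'])"
```

```text
time: 10.5
tcp_pos: [605.6, 101.7, 131.3]
tcp_rot: [-3.12, -0.526, 2.401]
force: [-7.8, -15.5, 17.5]
finger_gap: 0.073
grasp_force: 63.5
t 10.5 q [ 0.31  0.82 -0.62  1.67  0.03  1.09  0.6 ] offset [ 0.1  -0.05  0.19] rot [-0.25 -0.03  0.  ] F [ -7.8 -15.5  17.5] panel tcp [-2.4 -1.4 54.8]
[ 4.70694345 16.6557946  17.54391957]
```

Against the stop: the force rises with no further motion. Back off the load, release and retract.

```bash
python3 -m crank '[{"offset":[0,-0.2,0],"delta_rot":[0,0,0],"claw":2},{"offset":[0,-0.25,0],"delta_rot":[0,0,0],"claw":10},{"offset":[0,-0.25,0],"delta_rot":[0,0,0],"claw":30},{"offset":[0,-0.25,0],"delta_rot":[0,0,0],"claw":45},{"offset":[0,-0.25,-0.5],"delta_rot":[0,0,0],"claw":45},{"offset":[0,-0.25,-2],"delta_rot":[0,0,0],"claw":45},{"offset":[0,-0.25,-4],"delta_rot":[0,0,0],"claw":45},{"offset":[0,-5,-4],"delta_rot":[0,0,0],"claw":45},{"offset":[0,-10,-4],"delta_rot":[0,0,0],"claw":45},{"offset":[0,-10,-4],"delta_rot":[0,0,0],"claw":45}]'
python3 -m crank '[{"offset":[0,-6,0],"delta_rot":[0,0,0],"claw":45},{"offset":[0,-6,0],"delta_rot":[0,0,0],"claw":45},{"offset":[0,-6,0],"delta_rot":[0,0,0],"claw":45},{"offset":[0,-6,0],"delta_rot":[0,0,0],"claw":45}]'; python3 - <<'E'
from h import *
c=cam("top");s=cam("side")
a=cv2.resize(c["image"][175:315,170:320],(600,560))
cv2.imwrite("pics/e.png",np.hstack([cv2.resize(a,(400,373)),cv2.resize(s["image"][195:335,190:340],(400,373))])[:,:,::-1])
move(*goal(0,0,50,0))
E
```

```text
time: 11.5
tcp_pos: [542.9, -40.8, 218.1]
tcp_rot: [-3.14, -0.523, 2.408]
force: [-0.6, -0.9, -0.4]
finger_gap: 0.529
grasp_force: 0.0
time: 11.9
tcp_pos: [437.9, -158.1, 217.2]
tcp_rot: [-3.13, -0.525, 2.392]
force: [-0.2, -0.4, 0.7]
finger_gap: 0.53
grasp_force: 0.0
t 12.0 q [ 0.79  0.59 -0.62  1.89  0.06  1.21  0.97] offset [ 0.11 11.86  4.18] rot [-0.05  0.    0.02] F [0.9 0.4 0.3] panel tcp [ -3.3 296.1 155.6]
```

View pics/e.png

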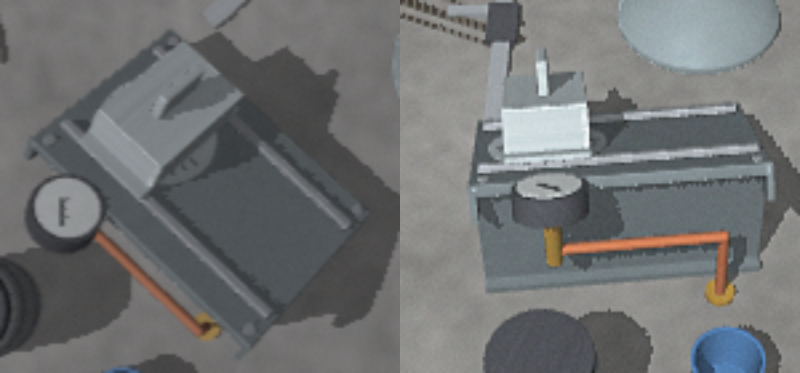

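The hood is centred over the dial in both views. A last numeric check of the fin centre against the knob axis, compared with the pre-slide measurement.

```bash
python3 - <<'E'
from h import *
c=cam("top")
for z,xs in((69,range(-15,16,5)),(43,(25,30,35))):
  b=cv2.cvtColor(rect(c,z,45,10),cv2.COLOR_BGR2GRAY).astype(float)
  p=np.mean([b[450-10*x] for x in xs],0);g=np.gradient(cv2.GaussianBlur(p[None],(0,0),6).ravel())
  pk=[i for i in range(5,len(g)-5) if abs(g[i])==abs(g[i-5:i+6]).max() and abs(g[i])>.4]
  print(z,[(round((450-i)/10,1),round(g[i],1)) for i in pk])
E
```

```text
69 [(34.1, np.float64(2.6)), (27.0, np.float64(-0.5)), (8.9, np.float64(-0.6)), (3.0, np.float64(1.9)), (-23.5, np.float64(-1.8)), (-35.3, np.float64(1.2))]
43 [(35.4, np.float64(-0.8)), (29.6, np.float64(2.4)), (-32.6, np.float64(-1.6)), (-43.1, np.float64(1.2))]
```

```bash
python3 -c "
from bench import manip
print(manip.finish_job())"
```

```text
the job is handed in; nothing more can be done
None
```

I turned the knob until its pointer was on the index rider (about 0.34 rad, within about 0.02 rad by camera). I then slid the lock hood to its stop over the knob, let go, retracted clear, and handed the job in at about 12 s.

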